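# Set the child-locked TV timer by clicks

## Robot

A 7-joint arm with a two-finger parallel gripper is mounted at the origin on the work surface. World frame = base frame: x ahead of the robot, y to its left, z up, the work surface at z = 0. Lengths are in m, angles in rad, forces in N, time in s.
With the tool pointing down it reaches from about 0.35 to 0.775 m from the base axis. Payload 3.1 kg.
Tool frame: the origin (TCP) lies at the very end of the fingers, on their centre line; the grasp point (between the pads) lies 19 mm behind it (ctrl.hold_point_z is the distance from the TCP to the grasp point, in m); z points along the fingers, y is the line along which they close (so a half turn about z gives the same grasp; the last joint's range is limited). The gripper opens to 85 mm and grips with 20 to 120 N. Pads are 22 mm wide; open, the fingers measure 114 mm over their backs; the gripper's body (76 mm by 85 mm) begins 54 mm behind the grasp point. The pads swing forward as they close: fully open they stand 13 mm farther back than shut.
Start: joints at [-1.348, 0.311, 0.014, 1.512, -0.004, 1.319, -0.027], TCP at [0.144, 0.531, 0.2] pointing down, gripper open.
Joint ranges: [-2.7, 2.7], [-0.3, 1.91], [-1.27, 1.3], [0.12, 2.57], [-1.44, 4.58], [0.2, 2.03], [-3.05, 3.05]. Speed limits (rad/s): [2.79, 2.79, 3.14, 3.14, 3.14, 3.14, 3.14].

## Interface

Orientations are given as a unit quaternion [w, x, y, z].
In Python, from station import ctrl gives the robot as it stands.
- The arm moves only by the tool play_rows, never from a script. Its argument "motion" is a list of rows, each a list of 7 numbers: the shift along the tool's x, y, z normalised to -1 to 1, where 1 is 0.3 m, then the turn, a rotation vector about the tool's x, y, z normalised to -1 to 1, where 1 is 60 degrees, then the closure in counts, from 0 (fully open) to 255 (shut). In form: [[tx, ty, tz, rx, ry, rz, hand], ...]. A call has 1 to 10 rows; each row shifts and turns the commanded pose from where the row before left it, along the tool's axes as they then stand; what a row does not reach is not made up. A row lasts 1/10 s, in which the tool goes at most 50 mm and 8.59 degrees, less where a joint would pass 70% of its speed; a pose out of reach is approached as far as the arm can. A call with a number of a shift or a turn outside -1 to 1 is refused whole. A call with a gripper value outside its range is refused whole. The fingers move at their own pace and stop on an object; "force" is the grip in N (left out, the last holds). Time passes only in rows, so rows that do not move let the fingers close. It gives the time, the measured TCP pose, the force, the opening and the grip force at its end, in the units of the state.
- ctrl.state(): the state, without advancing time (a new reading comes with each control period).
- ctrl.read_camera(name): name is "side" or "top"; returns the picture (480x640x3 uint8, red, green, blue); there is no depth.
- ctrl.camera_model(name): a dict with "fov_y" (degrees; the focal length in pixels is half the picture's height over the tangent of half this angle, whatever the lens; pixels are square), "cx", "cy" (the principal point, pixels), "extrinsics" (4x4, takes a point from world to camera coordinates). Camera axes: x right, y up, looking along -z (the intrinsics and any distortion apply to the point x, -y, -z); pixel columns grow to the right and rows downward; lengths in m; the calibration is good to about 2 mm. A picture is of the moment at which its call begins. camera_model takes no time and is no camera call.
- ctrl.job_done(): hands the job in; it is judged then, once.
The state is a dict: "clock": time; "joint_positions": joint angles; "dq": joint speeds; "joint_efforts": joint torques, N m; "tool_pos": TCP position; "tool_rot": TCP orientation; "force": force on the tool from outside, world axes, zero at the start; "torque": the same for the moment, N m; "grip_width": opening from 0.0 (shut) to 1.0 (fully open); "finger_force": force on a finger pad.
Only numpy, scipy, OpenCV 4.12 (cv2) and the standard library are available. Lean on these libraries where they do the work, as an engineer would, in place of code of your own. Each camera call takes 0.05 s, during which the arm holds its last target. There are 200 camera calls.

## Task

Set the TV timer on the console: push its child-lock dial down gently, just enough to free it and without jamming it on its bottom stop, turn it back to the off stop without ever wrenching it while it is locked, and from there forward until it rests exactly four clicks from off. Let the dial go so that it springs up and locks there, then press the green start button fully and release it. Leave the remote, vase, coaster and tealight holder where they are.

Things in the scene. Friction and masses are not known exactly. Their poses are not given: they have to be found in the camera images.
- timer_box: White plastic timer box stuck to the console, 120 (x) x 210 (y) x 55 mm high, origin at the centre of its underside, z up. Black dial on its +y half, green start button on its -y half. Eight dots on its top, 46 mm from the dial axis, mark the click positions: a big red one for off, then seven small black ones going clockwise.
- dial_axis (a point): Where the dial's upright axis meets the box's top face (0, 45, 55 mm in the box frame), axes as the box's. Dial: black disc 62 mm across, 6 thick, topped by a bar grip 48 long x 14 wide x 26 mm high, centred on the axis, white line on the pointer half. With the dial up, the disc's underside is 17 mm, its top (foot of the bar) 23 mm and the bar's top 49 mm above this point.
- dial_foot (a point): Fixed point on the dial axis, level with the bar's foot when the dial is up. Push: up, the dial is locked (0.04 rad play; never wrench it over 1.3 N m). Down, first 0 to 10 mm free travel (varies, unmeasured) at 3.5 N, then a spring: 5 N rising 2.4 N per mm. 3 mm into the spring (12 N) it turns, at 4 mm (14.5 N) it meets a solid stop, which must not take over 10 N. Let go, it rises and locks.
- timer_dial (a joint): Dial angle, rad: 0 at off, growing clockwise from above, 0.28 per click, seven clicks in all (1.96); end stops 0.04 beyond both ends. Passing a click takes about 0.1 N m; let it go within 0.04 of a click and it settles there. At q the bar's pointer end points along (0.84 - q) rad in the box's xy plane, from box +x towards +y. Starts on one of clicks 2 to 5.
- start_button_top (a point): Centre of the top of the green start button, 26 mm across, in a black ring housing, at (0, -66, 77) mm in the box frame. 5 mm of travel straight down, 1.5 N at first and 5 N when fully down, with a solid stop there.
- start_button (a joint): Travel of the start button in m: 0 up, 0.005 fully down; springs back.
- remote: Black TV remote, 165 x 44 x 18 mm, lying flat, origin under its centre. Bystander.
- bud_vase: White ceramic bud vase, 72 mm across, 130 mm high, origin under its centre. Bystander.
- coaster: Grey aluminium coaster, 96 mm across, 6 mm thick, origin under its centre. Bystander.
- tealight_holder: Glass tealight holder, 68 mm across, 62 mm high, origin under its centre. Bystander.
- timer_push (a joint): How far the dial is pushed down, m: 0 up; 3 to 13 mm where it comes free, 4 to 14 mm at the bottom stop, as the unit's free travel has it.
Mind the look-alikes: they are no part of the job. What is shaped like the timer_box but pink is not meant.

How it is judged:
By the outcome, as a careful person would: the job done as asked, in the order asked, and still so for the second after the job is handed in, with the robot touching nothing.
It also fails if it takes over 72 s, if anything falls off the work surface, if the arm or the gripper's body presses on something with over 40 N, if the wrist force passes 120 N, or if a joint passes its speed limit or range.

## Working session

There is one attempt and no reset: what is moved stays moved. The work goes in short steps, Python scripts to look and compute and a tool call to move; the robot and the scene stay as the last step left them, time stands still between calls to the robot, and variables do not carry over. Pictures are saved under pics/ and viewed, at most 10 in all, crops included, and the job is handed in when it is done.

Besides the shell and the picture viewer there is one more tool, called after ">>>" by a JSON object that holds its "name" and its "arguments". play_rows: Moves the arm, as the interface text tells. Its arguments: {"type":"object","properties":{"motion":{"type":"array","items":{"type":"array","items":{"type":"number"}}},"force":{"type":"number"}},"required":["motion"]}

```bash
ls; mkdir -p pics; python3 - <<'E'
from station import ctrl
import cv2
for n in("top","side"):
    im=ctrl.read_camera(n); cv2.imwrite(f"pics/{n}0.png",im[:,:,::-1]); 
    m=ctrl.camera_model(n); print(n,m)
print(ctrl.state(),ctrl.hold_point_z)
E
```

```text
pics
top {'fov_y': 43.58158445936205, 'cx': 327.0166781433886, 'cy': 232.65599364823507, 'extrinsics': array([[ 0.00725701, -0.99991991, -0.01036844,  0.0240304 ],
       [ 0.99200758,  0.00589264,  0.12604062, -0.46163082],
       [-0.12596942, -0.01120025,  0.9919709 , -1.58065222],
       [ 0.        ,  0.        ,  0.        ,  1.        ]])}
side {'fov_y': 43.91259276597519, 'cx': 316.3780313509937, 'cy': 230.3809826470564, 'extrinsics': array([[ 0.66894207, -0.74313197, -0.01647373, -0.27331307],
       [ 0.56835792,  0.49708196,  0.65565143, -0.30859909],
       [-0.47904674, -0.44795581,  0.75488397, -1.34283847],
       [ 0.        ,  0.        ,  0.        ,  1.        ]])}
{'clock': 0.1, 'joint_positions': array([-1.34772315,  0.31164865,  0.01399905,  1.51290477, -0.0044141 ,
        1.31919056, -0.02718198]), 'dq': array([-0.00088525, -0.00102806,  0.00102866, -0.00433736, -0.00147762,
        0.00048573,  0.00059361]), 'joint_efforts': array([ 4.95302866e-04, -3.80854368e+01,  1.46430018e-01, -2.31242073e+01,
        1.23459689e-02,  8.07859004e-03, -4.43407956e-06]), 'tool_pos': array([0.14372854, 0.53014136, 0.1987249 ]), 'tool_rot': array([-1.01537072e-04,  1.31957916e-01,  9.91254753e-01, -1.05534232e-03]), 'force': array([-0.15227687, -0.1212053 , -0.62553381]), 'torque': array([ 0.03458766, -0.02537303, -0.04563597]), 'finger_force': 0.0, 'grip_width': 0.9964053281990304} 0.0187
```

View pics/top0.png

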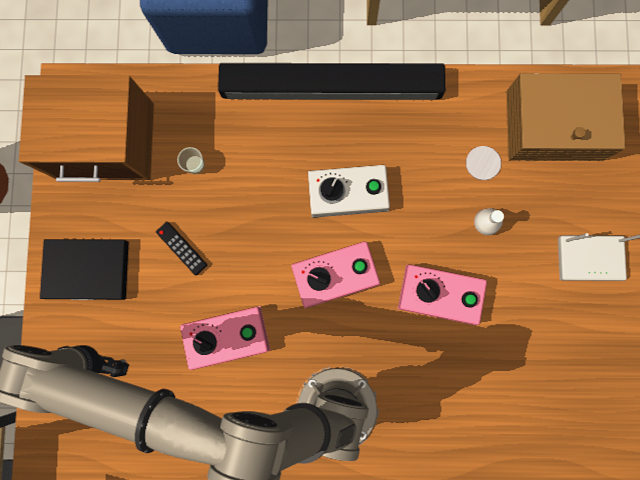

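View pics/side0.png

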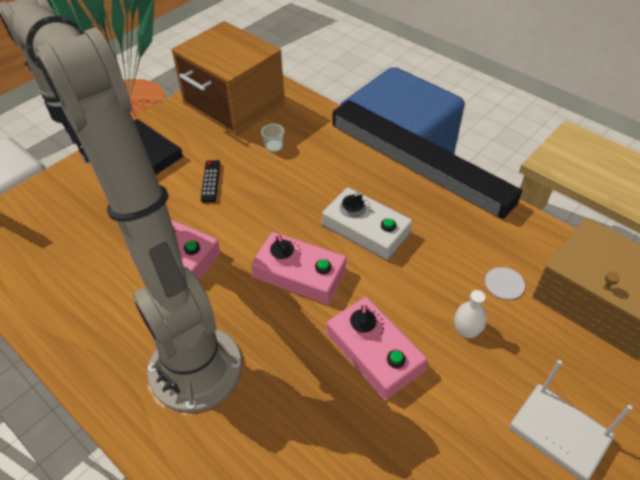

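The white timer box is at about (348,190) in the top view, with its dial at (332,188) and its button at (374,186). In the side view the dial is at (354,203) and the button at (388,224). Next I'll measure it more closely.

```bash
cat > h.py <<'E'
from station import ctrl
import numpy as np, cv2
def cam(n):
    m=ctrl.camera_model(n);f=240/np.tan(np.radians(m["fov_y"]/2));return m,f,np.array(m["extrinsics"])
def proj(n,P):
    m,f,E=cam(n);p=np.atleast_2d(P)@E[:3,:3].T+E[:3,3]
    return np.c_[m["cx"]+f*p[:,0]/-p[:,2],m["cy"]-f*p[:,1]/-p[:,2]]
def ray(n,u,v):
    m,f,E=cam(n);R=E[:3,:3];d=R.T@np.array([(u-m["cx"])/f,-(v-m["cy"])/f,-1]);return -R.T@E[:3,3],d
def onz(n,u,v,z):
    o,d=ray(n,u,v);return o+d*(z-o[2])/d[2]
def tri(a,b):
    (o,d),(p,e)=ray("top",*a),ray("side",*b)
    s=np.linalg.lstsq(np.c_[d,-e],p-o,rcond=None)[0];A,B=o+d*s[0],p+e*s[1];return (A+B)/2,np.linalg.norm(A-B)
def green(im,box):
    x0,y0,x1,y1=box;h=cv2.cvtColor(im[y0:y1,x0:x1],cv2.COLOR_RGB2HSV)
    m=cv2.inRange(h,(50,120,60),(85,255,255));M=cv2.moments(m,True);return M["m10"]/M["m00"]+x0,M["m01"]/M["m00"]+y0
def red(im,box):
    x0,y0,x1,y1=box;h=cv2.cvtColor(im[y0:y1,x0:x1],cv2.COLOR_RGB2HSV)
    m=cv2.inRange(h,(0,110,80),(8,255,255))|cv2.inRange(h,(172,110,80),(180,255,255));M=cv2.moments(m,True);return M["m10"]/M["m00"]+x0,M["m01"]/M["m00"]+y0,M["m00"]
E
python3 - <<'E'
from h import *
t=cv2.imread("pics/top0.png")[:,:,::-1].copy();s=cv2.imread("pics/side0.png")[:,:,::-1].copy()
gt=green(t,(360,170,390,200));gs=green(s,(375,210,405,235));rt=red(t,(309,170,330,192))
print(gt,gs,rt,tri(gt,gs),onz("top",*gt,.077),onz("side",*gs,.077),onz("top",*rt[:2],.055))
h=cv2.cvtColor(t,cv2.COLOR_RGB2HSV)[155:225,295:400]
m=cv2.inRange(h,(0,0,200),(180,70,255));c=max(cv2.findContours(m,0,1)[0],key=cv2.contourArea)
r=cv2.minAreaRect(c);print(r,[onz("top",x+295,y+155,.055).round(4) for x,y in cv2.boxPoints(r)])
cv2.imwrite("pics/c1.png",np.hstack([cv2.resize(t[160:220,300:400,::-1],(400,240),interpolation=2),cv2.resize(s[180:264,315:415,::-1],(400,336),interpolation=2)[:240]]) )
cv2.imwrite("pics/c1.png",cv2.resize(t[160:220,300:400,::-1],(800,480),interpolation=2))
E
```

```text
(373.28915662650604, 185.4578313253012) (388.1375, 222.8875) (317.875, 179.875, 8.0) (array([ 0.58256125, -0.09412883,  0.06664622]), np.float64(0.0017838059612327263)) [ 0.58106381 -0.09406763  0.077     ] [ 0.57397103 -0.09863845  0.077     ] [0.60005989 0.05221821 0.055     ]
((52.634483337402344, 34.113800048828125), (43.0175666809082, 77.8136215209961), 85.2363510131836) [array([0.6244, 0.0813, 0.055 ]), array([ 0.643, -0.126,  0.055]), array([ 0.5269, -0.1349,  0.055 ]), array([0.5084, 0.0705, 0.055 ])]
```

View pics/c1.png

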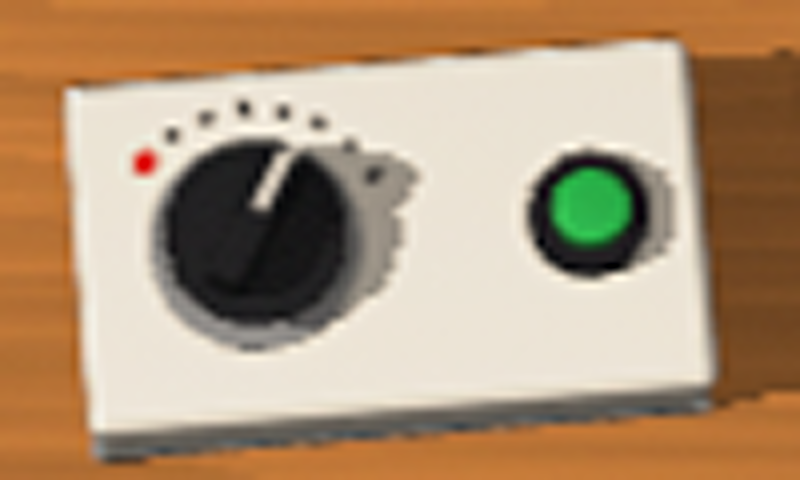

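The crop shows the box with a yaw of about +0.08. The red off dot is at crop (145,162), and the seven black dots run clockwise to (375,175). The white pointer line runs from (262,205) to (288,150), so the dial is on click 4 or 5. I'll fit the dots to get the axis and yaw.

```bash
python3 - <<'E'
from h import *
from scipy.optimize import least_squares
px=np.array([(145,162),(172,135),(207,118),(244,108),(283,112),(318,122),(350,146),(375,175)],float)
P=np.array([onz("top",300+(x-4)/8+.0,160+(y-4)/8,.055)[:2] for x,y in px])
q=.28*np.arange(8)
f=lambda p:(P-np.c_[p[0]+.046*np.cos(p[2]+.84-q),p[1]+.046*np.sin(p[2]+.84-q)]).ravel()
r=least_squares(f,[.57,.03,.08]);a,b,y=r.x;print(r.x,f(r.x).round(4).reshape(-1,2).tolist())
A=np.array([a,b])
u=np.array([np.cos(y),np.sin(y)]);v=np.array([-u[1],u[0]])
bt=A-.111*v;print("button pred",bt,"origin",A-.045*v)
# pointer line
e=[onz("top",300+(x-4)/8,160+(yy-4)/8,.104)[:2] for x,yy in((262,207),(290,150))]
d=e[1]-e[0];th=np.arctan2(d[1],d[0]);print(e,"q",.84-(th-y), "radial dir", [.84-(np.arctan2(*(k-A)[::-1])-y) for k in e])
# side check
R=np.c_[u,v]
for X,z in((A,.055),(A,.104),(bt,.077)): print(proj("side",[*X,z]),proj("top",[*X,z]))
s=cv2.imread("pics/side0.png")
D=[np.r_[A+.046*(np.cos(.84-k)*u+np.sin(.84-k)*v),.055] for k in q]
C=[np.r_[A-.045*v+R@np.array(c),.055] for c in((.06,.105),(.06,-.105),(-.06,-.105),(-.06,.105))]
s6=cv2.resize(s[180:264,310:420],None,fx=7,fy=7,interpolation=2)
for p in D+C+[[*A,.104],[*bt,.077]]:
    w=(proj("side",p)[0]-[310,180])*7+3; cv2.circle(s6,tuple(int(k) for k in w),3,(255,0,255),-1)
cv2.imwrite("pics/s1.png",s6)
E
```

```text
[0.57283048 0.01594465 0.08762688] [[-0.0, 0.0001], [0.0001, 0.0003], [-0.0003, -0.0002], [0.0003, 0.0], [-0.0003, -0.0002], [0.0005, 0.0002], [-0.0002, 0.0], [-0.0001, -0.0003]]
button pred [ 0.58254462 -0.09462946] origin [ 0.57676864 -0.02888269]
[array([0.57512283, 0.01361393]), array([0.59392881, 0.00467937])] q 1.371150122888249 radial dir [np.float64(1.7213228387511368), np.float64(1.4180578926735505)]
[[352.906254   207.45349453]] [[331.40100445 189.97341066]]
[[353.46942475 194.53266636]] [[331.3417145  186.24251158]]
[[388.93752069 220.23000355]] [[373.50187348 184.90514519]]
```

View pics/s1.png

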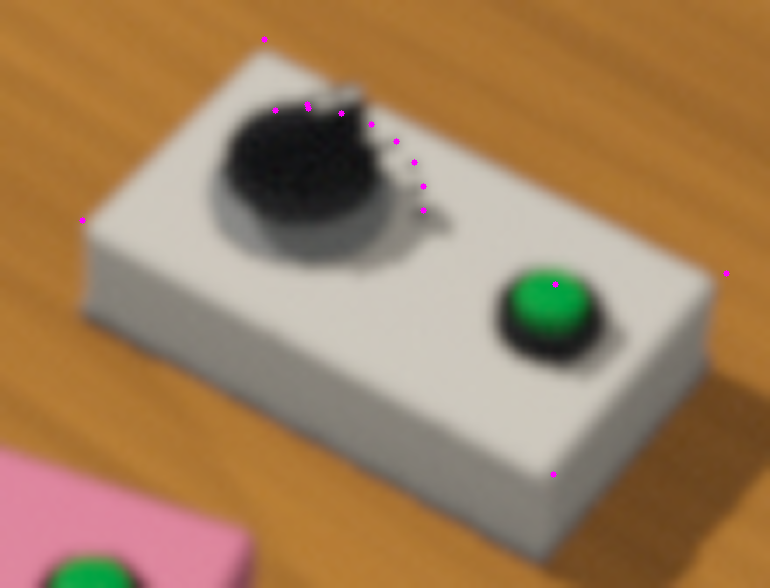

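Dot residuals are 0.3 mm, the dial is at click 5 (q = 1.40) and the yaw is 0.088. The side view disagrees by a few mm, so I'll check that from near. I'll travel there first.

>>> {"name": "play_rows", "arguments": {"motion": [[-0.0915, -0.064, 0, 0, 0, 0, 0], [-0.0915, -0.064, 0, 0, 0, 0, 0], [-0.0915, -0.064, 0, 0, 0, 0, 0], [-0.0915, -0.064, 0, 0, 0, 0, 0], [-0.0915, -0.064, 0, 0, 0, 0, 0], [-0.0915, -0.064, 0, 0, 0, 0, 0], [-0.0915, -0.064, 0, 0, 0, 0, 0], [-0.0915, -0.064, 0, 0, 0, 0, 0], [-0.0915, -0.064, 0, 0, 0, 0, 0], [-0.0915, -0.064, 0, 0, 0, 0, 0]]}}

```text
clock: 1.1
tool_pos: [0.359, 0.2723, 0.1994]
tool_rot: [-0.0, 0.132, 0.991, -0.0]
force: [0.2, -0.0, 0.0]
grip_width: 0.998
finger_force: 0.0
```

>>> {"name": "play_rows", "arguments": {"motion": [[-0.0915, -0.064, 0, 0, 0, 0, 0], [-0.0915, -0.064, 0, 0, 0, 0, 0], [-0.0915, -0.064, 0, 0, 0, 0, 0], [-0.0915, -0.064, 0, 0, 0, 0, 0], [-0.0915, -0.064, 0, 0, 0, 0, 0], [-0.0915, -0.064, 0, 0, 0, 0, 0], [-0.0915, -0.064, 0, 0, 0, 0, 0], [-0.0915, -0.064, 0, 0, 0, 0, 0], [-0.0915, -0.064, 0, 0, 0, 0, 0], [-0.0915, -0.064, 0, 0, 0, 0, 0]]}}

```text
clock: 2.1
tool_pos: [0.5737, 0.0157, 0.1991]
tool_rot: [-0.001, 0.132, 0.991, -0.0]
force: [-0.3, -0.2, 0.5]
grip_width: 0.999
finger_force: 0.0
```

>>> {"name": "play_rows", "arguments": {"motion": [[0, 0, 0, 0, 0, 0.066, 0], [0, 0, 0, 0, 0, 0.066, 0], [0, 0, 0, 0, 0, 0.066, 0], [0, 0, 0, 0, 0, 0, 0], [0, 0, 0, 0, 0, 0, 0]]}}

```text
clock: 2.6
tool_pos: [0.573, 0.0167, 0.1993]
tool_rot: [-0.0, 0.233, 0.972, -0.0]
force: [-0.7, 0.1, 0.0]
grip_width: 1.003
finger_force: 0.0
```

```bash
cat >> h.py <<'E'
from scipy.spatial.transform import Rotation as Ro
def go(x,y,z,th):
    """normalised shift/turn in tool axes to put TCP at xyz with tool x at angle th, pointing down"""
    s=ctrl.state();q=s["tool_rot"];R=Ro.from_quat([*q[1:],q[0]])
    T=Ro.from_matrix(np.array([[np.cos(th),np.sin(th),0],[np.sin(th),-np.cos(th),0],[0,0,-1]]))
    X=R.as_matrix()[:,0];print("t",round(s["clock"],2),"pos",s["tool_pos"].round(4),"th",round(np.arctan2(X[1],X[0])%(2*np.pi),4),"F",s["force"].round(2),"M",s["torque"].round(3),"w",round(s["grip_width"],3),"ff",s["finger_force"],"q",s["joint_positions"].round(2))
    print("shift",(R.inv().apply(np.array([x,y,z])-s["tool_pos"])/.3).round(4),"turn",((R.inv()*T).as_rotvec()/np.radians(60)).round(4))
E
python3 - <<'E'
from h import *
go(.573,.016,.2,2.669)
out=[]
for n,b in(("top",(270,130,430,250)),("side",(290,80,450,200))):
    im=ctrl.read_camera(n)[:,:,::-1].copy();cv2.imwrite(f"pics/{n}2f.png",im)
    x0,y0,x1,y1=b
    out.append(cv2.resize(im[y0:y1,x0:x1],(400,300),interpolation=2)); p=proj(n,ctrl.state()["tool_pos"])[0];print(n,p,(p-[x0,y0])*2.5)
cv2.imwrite("pics/h2.png",np.hstack(out))
E
```

```text
t 2.6 pos [0.573  0.0167 0.1993] th 2.6711 F [-0.74  0.06  0.02] M [ 0.026 -0.055 -0.018] w 1.003 ff 0.0 q [-0.43  0.39  0.52  1.46 -0.19  1.35  1.2 ]
shift [-0.001  -0.0021 -0.0024] turn [-0.0005 -0.0007  0.002 ]
top [330.88551086 178.15475282] [152.21377715 120.38688205]
side [354.49192369 167.28222554] [161.22980922 218.20556386]
```

View pics/h2.png

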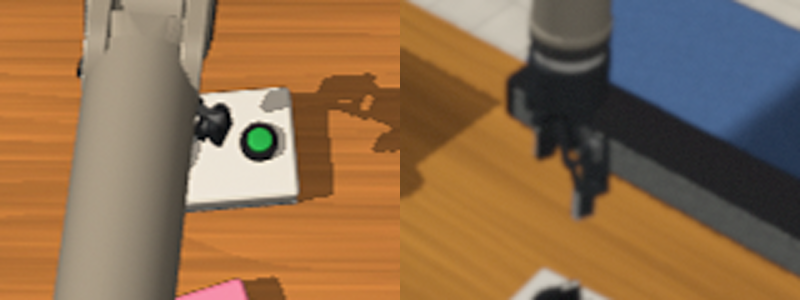

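In the side view the gripper hovers with its near fingertip at crop (582,215), and the arm blocks the top view. Next I'll close the fingers and lower, so the tip becomes one measurable point.

>>> {"name": "play_rows", "arguments": {"motion": [[0, 0, 0.05, 0, 0, 0, 255], [0, 0, 0.05, 0, 0, 0, 255], [0, 0, 0.05, 0, 0, 0, 255], [0, 0, 0.05, 0, 0, 0, 255], [0, 0, 0, 0, 0, 0, 255], [0, 0, 0, 0, 0, 0, 255], [0, 0, 0, 0, 0, 0, 255], [0, 0, 0, 0, 0, 0, 255]]}}

```text
clock: 3.5
tool_pos: [0.5741, 0.0165, 0.1408]
tool_rot: [0.001, 0.234, 0.972, 0.0]
force: [0.4, 0.0, 0.3]
grip_width: -0.003
finger_force: 0.0
```

```bash
python3 - <<'E'
from h import *
go(.573,.016,.14,2.669)
im=ctrl.read_camera("side")[:,:,::-1].copy()
x0,y0=310,140
c=cv2.resize(im[140:235,310:420],None,fx=6,fy=6,interpolation=2)
p=proj("side",ctrl.state()["tool_pos"])[0];print(p,(p-[x0,y0])*6+3)
cv2.imwrite("pics/s3.png",c)
E
```

```text
t 3.5 pos [0.5741 0.0165 0.1408] th 2.6697 F [0.38 0.   0.26] M [0.029 0.006 0.01 ] w -0.003 ff 0.0 q [-0.43  0.43  0.51  1.55 -0.22  1.22  1.22]
shift [ 0.0025 -0.0033  0.0026] turn [0.001  0.0017 0.0007]
[354.01473167 184.11137668] [267.08839    267.66826008]
```

View pics/s3.png

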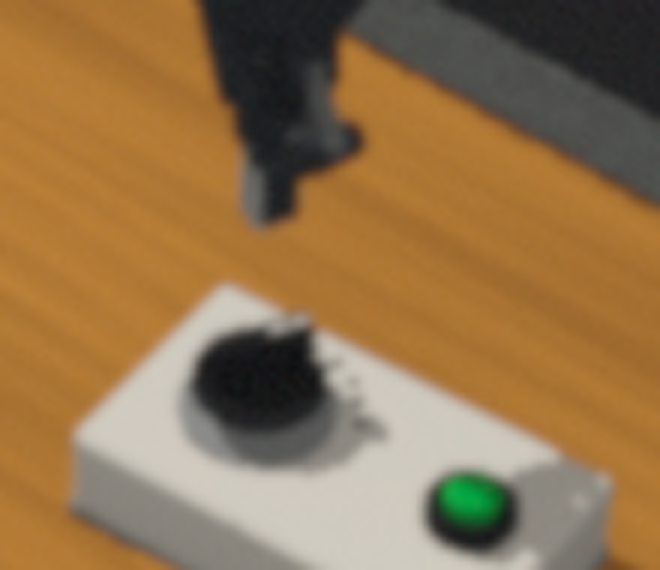

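The dial disc spans crop x 190–328 and the closed tip sits at about (265,222), so it is laterally aligned. The tip appears higher than the TCP projection, so I'll find the height by touch. I'm opening to about 30 mm and lowering astride the bar.

>>> {"name": "play_rows", "arguments": {"motion": [[0, 0, 0, 0, 0, 0, 160], [0, 0, 0, 0, 0, 0, 160], [0, 0, 0, 0, 0, 0, 160], [0, 0, 0, 0, 0, 0, 160]], "force": 20}}

```text
clock: 3.95
tool_pos: [0.5733, 0.0166, 0.1397]
tool_rot: [-0.0, 0.234, 0.972, 0.0]
force: [0.6, -0.3, -0.1]
grip_width: 0.374
finger_force: 0.0
```

>>> {"name": "play_rows", "arguments": {"motion": [[0, 0, 0.03, 0, 0, 0, 160], [0, 0, 0.03, 0, 0, 0, 160], [0, 0, 0.03, 0, 0, 0, 160], [0, 0, 0.03, 0, 0, 0, 160], [0, 0, 0.03, 0, 0, 0, 160], [0, 0, 0.02, 0, 0, 0, 160], [0, 0, 0, 0, 0, 0, 160], [0, 0, 0, 0, 0, 0, 160]]}}

```text
clock: 4.75
tool_pos: [0.5734, 0.0166, 0.0887]
tool_rot: [0.0, 0.234, 0.972, -0.0]
force: [-0.4, 0.1, 0.0]
grip_width: 0.371
finger_force: 0.0
```

```bash
python3 - <<'E'
from h import *
go(.573,.016,.08,2.669)
im=ctrl.read_camera("side")[:,:,::-1].copy()
x0,y0=310,140
c=cv2.resize(im[140:235,310:420],None,fx=6,fy=6,interpolation=2)
p=proj("side",ctrl.state()["tool_pos"])[0];print((p-[x0,y0])*6+3)
cv2.imwrite("pics/s4.png",c)
E
```

```text
t 4.75 pos [0.5734 0.0166 0.0887] th 2.6695 F [-0.41  0.1   0.05] M [-0.043  0.007  0.035] w 0.371 ff 0.0 q [-0.41  0.47  0.5   1.62 -0.24  1.11  1.25]
shift [ 0.0005 -0.0023  0.029 ] turn [-0.      0.0001  0.0005]
[263.02575538 352.41653679]
```

View pics/s4.png

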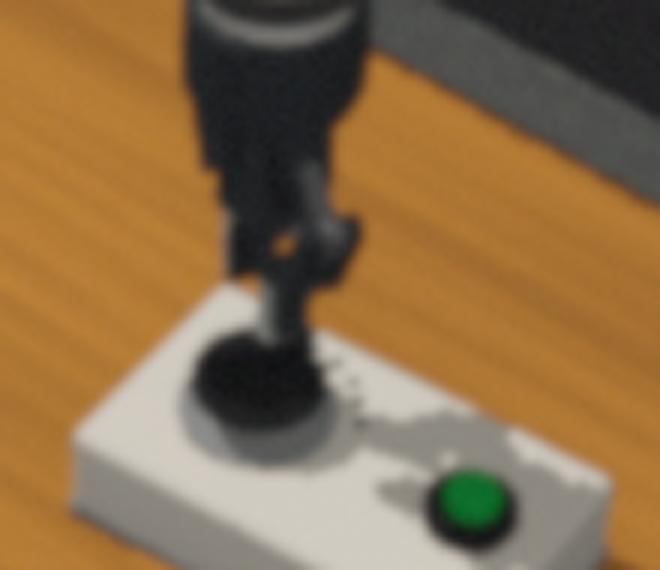

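The fingers straddle the bar with the near tip at about (270,340), touching nothing yet. I'll keep descending in small steps and watch the force.

>>> {"name": "play_rows", "arguments": {"motion": [[0, 0, 0.007, 0, 0, 0, 160], [0, 0, 0.007, 0, 0, 0, 160], [0, 0, 0.006, 0, 0, 0, 160], [0, 0, 0.005, 0, 0, 0, 160], [0, 0, 0.005, 0, 0, 0, 160], [0, 0, 0, 0, 0, 0, 160]]}}

```text
clock: 5.4
tool_pos: [0.5731, 0.0166, 0.0794]
tool_rot: [-0.0, 0.234, 0.972, -0.0]
force: [-0.9, -0.2, -1.0]
grip_width: 0.372
finger_force: 0.0
```

>>> {"name": "play_rows", "arguments": {"motion": [[0, 0, 0.005, 0, 0, 0, 160], [0, 0, 0.005, 0, 0, 0, 160], [0, 0, 0, 0, 0, 0, 160]]}}

```text
clock: 5.7
tool_pos: [0.5731, 0.0166, 0.0764]
tool_rot: [-0.0, 0.234, 0.972, -0.0]
force: [0.7, 0.8, 0.2]
grip_width: 0.374
finger_force: 0.0
```

>>> {"name": "play_rows", "arguments": {"motion": [[0, 0, 0.005, 0, 0, 0, 160], [0, 0, 0.005, 0, 0, 0, 160], [0, 0, 0, 0, 0, 0, 160]]}}

```text
clock: 6.0
tool_pos: [0.5731, 0.0166, 0.0734]
tool_rot: [-0.0, 0.234, 0.972, -0.0]
force: [0.1, -0.6, -0.2]
grip_width: 0.371
finger_force: 0.0
```

>>> {"name": "play_rows", "arguments": {"motion": [[0, 0, 0.005, 0, 0, 0, 160], [0, 0, 0, 0, 0, 0, 160]]}}

```text
clock: 6.2
tool_pos: [0.5732, 0.0166, 0.072]
tool_rot: [-0.0, 0.234, 0.972, -0.0]
force: [-0.8, -0.4, 0.6]
grip_width: 0.375
finger_force: 0.0
```

>>> {"name": "play_rows", "arguments": {"motion": [[0, 0, 0.005, 0, 0, 0, 160], [0, 0, 0, 0, 0, 0, 160]]}}

```text
clock: 6.4
tool_pos: [0.5732, 0.0166, 0.0705]
tool_rot: [-0.0, 0.234, 0.972, -0.0]
force: [-0.1, -0.1, -0.1]
grip_width: 0.372
finger_force: 0.0
```

>>> {"name": "play_rows", "arguments": {"motion": [[0, 0, 0.005, 0, 0, 0, 160], [0, 0, 0, 0, 0, 0, 160]]}}

```text
clock: 6.6
tool_pos: [0.5732, 0.0166, 0.069]
tool_rot: [-0.0, 0.234, 0.972, -0.0]
force: [0.0, -0.0, -0.3]
grip_width: 0.371
finger_force: 0.0
```

>>> {"name": "play_rows", "arguments": {"motion": [[0, 0, 0.005, 0, 0, 0, 160], [0, 0, 0, 0, 0, 0, 160]]}}

```text
clock: 6.8
tool_pos: [0.5731, 0.0166, 0.0675]
tool_rot: [-0.0, 0.234, 0.972, -0.0]
force: [0.4, -0.7, 0.5]
grip_width: 0.371
finger_force: 0.0
```

>>> {"name": "play_rows", "arguments": {"motion": [[0, 0, 0.005, 0, 0, 0, 160], [0, 0, 0, 0, 0, 0, 160]]}}

```text
clock: 7.0
tool_pos: [0.5732, 0.0166, 0.066]
tool_rot: [-0.0, 0.234, 0.972, -0.0]
force: [-0.2, -0.4, -0.4]
grip_width: 0.372
finger_force: 0.0
```

>>> {"name": "play_rows", "arguments": {"motion": [[0, 0, 0.005, 0, 0, 0, 160], [0, 0, 0.003, 0, 0, 0, 160], [0, 0, 0, 0, 0, 0, 160]]}}

```text
clock: 7.3
tool_pos: [0.5732, 0.0166, 0.0636]
tool_rot: [-0.0, 0.234, 0.972, -0.0]
force: [0.0, 0.4, 0.1]
grip_width: 0.376
finger_force: 0.0
```

>>> {"name": "play_rows", "arguments": {"motion": [[0, 0, 0.005, 0, 0, 0, 160], [0, 0, 0.003, 0, 0, 0, 160], [0, 0, 0, 0, 0, 0, 160]]}}

```text
clock: 7.6
tool_pos: [0.5732, 0.0166, 0.0612]
tool_rot: [-0.0, 0.234, 0.972, -0.0]
force: [-0.2, -0.3, 0.8]
grip_width: 0.368
finger_force: 0.0
```

```bash
python3 - <<'E'
from h import *
go(.573,.016,.08,2.669)
im=ctrl.read_camera("side")[:,:,::-1].copy()
cv2.imwrite("pics/s5.png",cv2.resize(im[140:235,310:420],None,fx=6,fy=6,interpolation=2))
E
```

```text
t 7.6 pos [0.5732 0.0166 0.0612] th 2.6695 F [-0.2  -0.29  0.76] M [-0.041 -0.007  0.025] w 0.368 ff 0.0 q [-0.41  0.5   0.49  1.65 -0.26  1.05  1.26]
shift [-0.0004 -0.0021 -0.0627] turn [-0.0002 -0.0003  0.0005]
```

View pics/s5.png

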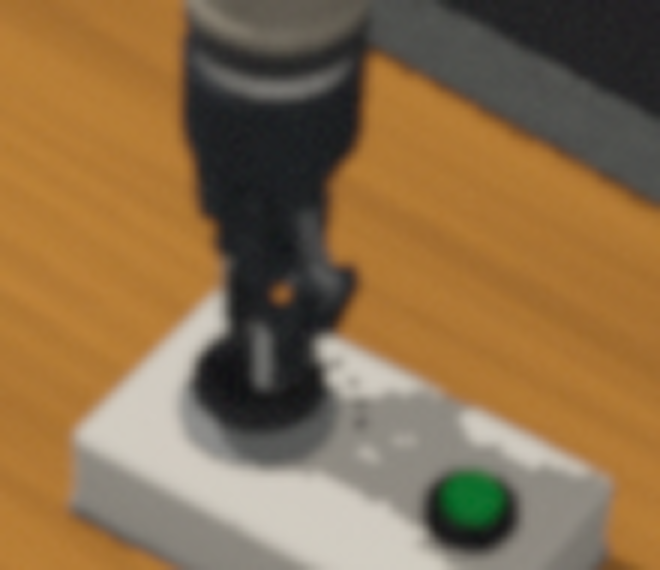

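The fingers are now well around the bar, with the near tip at (262,388) just above the disc, whose near edge is at row 430. I'll rise 1.5 mm, since the pads swing forward as they close, then grip.

>>> {"name": "play_rows", "arguments": {"motion": [[0, 0, -0.005, 0, 0, 0, 160], [0, 0, 0, 0, 0, 0, 185], [0, 0, 0, 0, 0, 0, 200], [0, 0, 0, 0, 0, 0, 215], [0, 0, 0, 0, 0, 0, 230], [0, 0, 0, 0, 0, 0, 255], [0, 0, 0, 0, 0, 0, 255], [0, 0, 0, 0, 0, 0, 255]], "force": 40}}

```text
clock: 8.45
tool_pos: [0.5735, 0.0167, 0.0631]
tool_rot: [0.0, 0.234, 0.972, 0.0]
force: [-0.1, 0.0, 2.7]
grip_width: 0.147
finger_force: 41.4
```

```bash
python3 - <<'E'
from h import *
go(.573,.016,.08,2.669)
E
```

```text
t 8.45 pos [0.5735 0.0167 0.0631] th 2.6696 F [-0.11  0.03  2.71] M [ 0.007  0.176 -0.032] w 0.147 ff 41.449105739593506 q [-0.41  0.5   0.49  1.65 -0.26  1.06  1.26]
shift [ 0.0003 -0.0026 -0.0562] turn [0.0003 0.0002 0.0005]
```

The grip closed on the 14 mm bar with almost no lateral force. Pushing down now, 1 mm at a time.

>>> {"name": "play_rows", "arguments": {"motion": [[0, 0, 0.0033, 0, 0, 0, 255], [0, 0, 0, 0, 0, 0, 255]]}}

```text
clock: 8.65
tool_pos: [0.5735, 0.0166, 0.062]
tool_rot: [0.0, 0.234, 0.972, 0.0]
force: [-1.6, 0.9, 2.7]
grip_width: 0.144
finger_force: 41.6
```

>>> {"name": "play_rows", "arguments": {"motion": [[0, 0, 0.0033, 0, 0, 0, 255], [0, 0, 0, 0, 0, 0, 255]]}}

```text
clock: 8.85
tool_pos: [0.5735, 0.0167, 0.061]
tool_rot: [0.0, 0.234, 0.972, 0.0]
force: [0.1, 0.2, 3.8]
grip_width: 0.147
finger_force: 41.6
```

>>> {"name": "play_rows", "arguments": {"motion": [[0, 0, 0.0033, 0, 0, 0, 255], [0, 0, 0, 0, 0, 0, 255]]}}

```text
clock: 9.05
tool_pos: [0.5735, 0.0167, 0.0601]
tool_rot: [0.0, 0.234, 0.972, 0.0]
force: [-0.9, -0.4, 4.5]
grip_width: 0.15
finger_force: 41.8
```

>>> {"name": "play_rows", "arguments": {"motion": [[0, 0, 0.0033, 0, 0, 0, 255], [0, 0, 0, 0, 0, 0, 255]]}}

```text
clock: 9.25
tool_pos: [0.5735, 0.0166, 0.0594]
tool_rot: [0.0, 0.234, 0.972, 0.0]
force: [-2.2, 0.6, 6.9]
grip_width: 0.145
finger_force: 42.0
```

>>> {"name": "play_rows", "arguments": {"motion": [[0, 0, 0.0033, 0, 0, 0, 255], [0, 0, 0, 0, 0, 0, 255]]}}

```text
clock: 9.45
tool_pos: [0.5736, 0.0166, 0.0588]
tool_rot: [0.0, 0.234, 0.972, 0.0]
force: [-2.3, 1.1, 7.5]
grip_width: 0.152
finger_force: 42.2
```

>>> {"name": "play_rows", "arguments": {"motion": [[0, 0, 0.0033, 0, 0, 0, 255], [0, 0, 0, 0, 0, 0, 255]]}}

```text
clock: 9.65
tool_pos: [0.5736, 0.0166, 0.0581]
tool_rot: [0.0, 0.234, 0.972, 0.0]
force: [-2.7, -0.1, 10.5]
grip_width: 0.151
finger_force: 42.3
```

>>> {"name": "play_rows", "arguments": {"motion": [[0, 0, 0.0033, 0, 0, 0, 255], [0, 0, 0, 0, 0, 0, 255]]}}

```text
clock: 9.85
tool_pos: [0.5736, 0.0166, 0.0574]
tool_rot: [0.0, 0.234, 0.972, 0.0]
force: [-2.7, -0.0, 10.8]
grip_width: 0.15
finger_force: 42.5
```

>>> {"name": "play_rows", "arguments": {"motion": [[0, 0, 0.001, 0, 0, 0, 255], [0, 0, 0, 0, 0, 0, 255]]}}

```text
clock: 10.05
tool_pos: [0.5736, 0.0166, 0.0573]
tool_rot: [0.0, 0.234, 0.972, 0.0]
force: [-3.1, -0.1, 12.2]
grip_width: 0.153
finger_force: 42.6
```

>>> {"name": "play_rows", "arguments": {"motion": [[0, 0, 0, 0, 0, 0, 255]]}}

```text
clock: 10.15
tool_pos: [0.5737, 0.0167, 0.0573]
tool_rot: [0.0, 0.234, 0.972, 0.0]
force: [-4.0, 1.7, 11.9]
grip_width: 0.15
finger_force: 42.6
```

>>> {"name": "play_rows", "arguments": {"motion": [[0, 0, 0, 0, 0, 0, 255]]}}

```text
clock: 10.25
tool_pos: [0.5737, 0.0166, 0.0573]
tool_rot: [0.0, 0.234, 0.972, 0.0]
force: [-3.3, 0.3, 10.5]
grip_width: 0.149
finger_force: 42.6
```

>>> {"name": "play_rows", "arguments": {"motion": [[0, 0, 0.0033, 0, 0, 0, 255], [0, 0, 0, 0, 0, 0, 255]]}}

```text
clock: 10.45
tool_pos: [0.5737, 0.0166, 0.0565]
tool_rot: [0.0, 0.234, 0.972, 0.0]
force: [-3.3, 0.4, 14.3]
grip_width: 0.146
finger_force: 42.8
```

>>> {"name": "play_rows", "arguments": {"motion": [[0, 0, 0, 0, 0, 0, 255]]}}

```text
clock: 10.55
tool_pos: [0.5737, 0.0166, 0.0566]
tool_rot: [0.0, 0.234, 0.972, 0.001]
force: [-2.7, 1.5, 13.5]
grip_width: 0.151
finger_force: 42.8
```

>>> {"name": "play_rows", "arguments": {"motion": [[0, 0, 0, 0, 0, 0, 255]]}}

```text
clock: 10.65
tool_pos: [0.5737, 0.0166, 0.0566]
tool_rot: [0.0, 0.234, 0.972, 0.001]
force: [-3.8, 0.1, 12.2]
grip_width: 0.144
finger_force: 42.8
```

>>> {"name": "play_rows", "arguments": {"motion": [[0, 0, 0, 0, 0, 0, 255]]}}

```text
clock: 10.75
tool_pos: [0.5737, 0.0166, 0.0566]
tool_rot: [0.0, 0.234, 0.972, 0.0]
force: [-4.1, 1.0, 12.6]
grip_width: 0.155
finger_force: 42.7
```

```bash
python3 - <<'E'
from h import *
go(.573,.016,.08,2.669)
E
```

```text
t 10.75 pos [0.5737 0.0166 0.0566] th 2.6694 F [-4.06  1.02 12.56] M [0.096 0.929 0.035] w 0.155 ff 42.749186754226685 q [-0.4   0.51  0.48  1.66 -0.27  1.04  1.26]
shift [ 0.0011 -0.0026 -0.0779] turn [0.0011 0.0005 0.0004]
```

Fz averages about 13 N, inside the free window. I'll try a small counter-clockwise turn and check the torque.

>>> {"name": "play_rows", "arguments": {"motion": [[0, 0, 0, 0, 0, -0.03, 255], [0, 0, 0, 0, 0, -0.03, 255], [0, 0, 0, 0, 0, 0, 255]]}}

```text
clock: 11.05
tool_pos: [0.5737, 0.0167, 0.0566]
tool_rot: [0.0, 0.203, 0.979, 0.001]
force: [-3.9, 0.8, 12.9]
grip_width: 0.155
finger_force: 42.7
```

```bash
python3 - <<'E'
from h import *
go(.573,.016,.08,2.669)
E
```

```text
t 11.05 pos [0.5737 0.0167 0.0566] th 2.7326 F [-3.92  0.81 12.95] M [0.11  0.834 0.027] w 0.155 ff 42.73662328720093 q [-0.39  0.5   0.47  1.66 -0.26  1.04  1.32]
shift [ 0.0012 -0.0029 -0.0779] turn [0.0013 0.0005 0.0607]
```

>>> {"name": "play_rows", "arguments": {"motion": [[0, 0, 0, 0, 0, -0.03, 255], [0, 0, 0, 0, 0, -0.03, 255], [0, 0, 0, 0, 0, 0, 255]]}}

```text
clock: 11.35
tool_pos: [0.5737, 0.0168, 0.0567]
tool_rot: [0.0, 0.172, 0.985, 0.001]
force: [-3.4, 0.3, 13.4]
grip_width: 0.148
finger_force: 42.7
```

```bash
python3 - <<'E'
from h import *
go(.573,.016,.08,2.669)
im=ctrl.read_camera("side")[:,:,::-1].copy()
cv2.imwrite("pics/s6.png",im)
E
```

```text
t 11.35 pos [0.5737 0.0168 0.0567] th 2.7958 F [-3.43  0.32 13.42] M [ 0.115  0.905 -0.009] w 0.148 ff 42.72983729839325 q [-0.38  0.5   0.46  1.66 -0.25  1.04  1.37]
shift [ 0.0014 -0.0031 -0.0778] turn [0.0013 0.0006 0.1211]
```

It turns freely (torque about 0). Carrying on toward off, watching Fz.

>>> {"name": "play_rows", "arguments": {"motion": [[0, 0, 0, 0, 0, -0.04, 255], [0, 0, 0, 0, 0, -0.04, 255], [0, 0, 0, 0, 0, -0.04, 255], [0, 0, 0, 0, 0, -0.04, 255], [0, 0, 0, 0, 0, -0.04, 255], [0, 0, 0, 0, 0, -0.04, 255], [0, 0, 0, 0, 0, -0.04, 255], [0, 0, 0, 0, 0, -0.04, 255], [0, 0, 0, 0, 0, -0.04, 255], [0, 0, 0, 0, 0, -0.04, 255]]}}

```text
clock: 12.4
tool_pos: [0.5738, 0.0171, 0.0567]
tool_rot: [0.001, -0.037, 0.999, 0.001]
force: [-4.0, 0.9, 13.1]
grip_width: 0.151
finger_force: 42.7
```

```bash
python3 - <<'E'
from h import *
go(.573,.016,.08,2.669+1.4)
E
```

```text
t 12.4 pos [0.5738 0.0171 0.0567] th 3.2161 F [-4.01  0.92 13.14] M [ 0.208  0.872 -0.015] w 0.151 ff 42.71767795085907 q [-0.32  0.49  0.36  1.65 -0.19  1.03  1.75]
shift [ 0.0028 -0.0034 -0.0777] turn [ 5.000e-04  1.700e-03 -8.145e-01]
```

>>> {"name": "play_rows", "arguments": {"motion": [[0, 0, 0, 0, 0, -0.06, 255], [0, 0, 0, 0, 0, -0.06, 255], [0, 0, 0, 0, 0, -0.06, 255], [0, 0, 0, 0, 0, -0.06, 255], [0, 0, 0, 0, 0, -0.06, 255], [0, 0, 0, 0, 0, -0.06, 255], [0, 0, 0, 0, 0, -0.06, 255], [0, 0, 0, 0, 0, -0.06, 255], [0, 0, 0, 0, 0, -0.06, 255], [0, 0, 0, 0, 0, 0, 255]]}}

```text
clock: 13.4
tool_pos: [0.5736, 0.0176, 0.0567]
tool_rot: [0.001, -0.314, 0.949, 0.001]
force: [-4.3, 0.7, 12.5]
grip_width: 0.146
finger_force: 42.7
```

```bash
python3 - <<'E'
from h import *
go(.573,.016,.08,2.669+1.4)
E
```

```text
t 13.4 pos [0.5736 0.0176 0.0567] th 3.7812 F [-4.29  0.75 12.46] M [0.322 0.939 0.082] w 0.146 ff 42.72775411605835 q [-0.23  0.48  0.23  1.65 -0.12  1.02  2.25]
shift [ 0.0047 -0.003  -0.0778] turn [ 0.0005  0.0019 -0.2748]
```

>>> {"name": "play_rows", "arguments": {"motion": [[0, 0, 0, 0, 0, -0.055, 255], [0, 0, 0, 0, 0, -0.055, 255], [0, 0, 0, 0, 0, -0.055, 255], [0, 0, 0, 0, 0, -0.055, 255], [0, 0, 0, 0, 0, -0.055, 255], [0, 0, 0, 0, 0, 0, 255]]}}

```text
clock: 14.0
tool_pos: [0.5734, 0.0178, 0.0566]
tool_rot: [0.001, -0.447, 0.894, 0.001]
force: [-4.2, 0.8, 13.3]
grip_width: 0.148
finger_force: 42.7
```

```bash
python3 - <<'E'
from h import *
go(.573,.016,.08,2.669+1.4)
E
```

```text
t 14.0 pos [0.5734 0.0178 0.0566] th 4.0691 F [-4.17  0.82 13.26] M [ 0.33   0.983 -0.   ] w 0.148 ff 42.73639619350433 q [-0.18  0.48  0.16  1.65 -0.09  1.02  2.51]
shift [ 0.0055 -0.0024 -0.0779] turn [0.0007 0.0018 0.0001]
```

>>> {"name": "play_rows", "arguments": {"motion": [[0, 0, 0, 0, 0, -0.012, 255], [0, 0, 0, 0, 0, -0.012, 255], [0, 0, 0, 0, 0, 0, 255]]}}

```text
clock: 14.3
tool_pos: [0.5734, 0.0178, 0.0566]
tool_rot: [0.001, -0.458, 0.889, 0.001]
force: [-4.5, 2.2, 12.3]
grip_width: 0.151
finger_force: 42.8
```

```bash
python3 - <<'E'
from h import *
go(.573,.016,.08,2.669+1.4)
E
```

```text
t 14.3 pos [0.5734 0.0178 0.0566] th 4.0929 F [-4.48  2.25 12.34] M [ 0.341  1.079 -0.122] w 0.151 ff 42.76388883590698 q [-0.18  0.48  0.16  1.65 -0.09  1.02  2.53]
shift [ 0.0056 -0.0025 -0.078 ] turn [0.0008 0.0019 0.0229]
```

>>> {"name": "play_rows", "arguments": {"motion": [[0, 0, 0, 0, 0, -0.012, 255], [0, 0, 0, 0, 0, -0.012, 255], [0, 0, 0, 0, 0, 0, 255]]}}

```text
clock: 14.6
tool_pos: [0.5733, 0.0179, 0.0566]
tool_rot: [0.001, -0.469, 0.883, 0.001]
force: [-4.1, 1.0, 12.9]
grip_width: 0.148
finger_force: 42.8
```

```bash
python3 - <<'E'
from h import *
go(.573,.016,.08,2.669+1.4)
E
```

```text
t 14.6 pos [0.5733 0.0179 0.0566] th 4.1175 F [-4.09  1.03 12.85] M [ 0.359  0.945 -0.255] w 0.148 ff 42.811081409454346 q [-0.17  0.48  0.15  1.65 -0.08  1.02  2.56]
shift [ 0.0057 -0.0025 -0.078 ] turn [0.0009 0.002  0.0463]
```

The off stop has been reached (torque rising, about −0.04 rad). Now forward to q = 1.12, which is tool heading 2.949.

>>> {"name": "play_rows", "arguments": {"motion": [[0, 0, 0, 0, 0, 0.055, 255], [0, 0, 0, 0, 0, 0.055, 255], [0, 0, 0, 0, 0, 0.055, 255], [0, 0, 0, 0, 0, 0.055, 255], [0, 0, 0, 0, 0, 0.055, 255], [0, 0, 0, 0, 0, 0.055, 255], [0, 0, 0, 0, 0, 0.055, 255], [0, 0, 0, 0, 0, 0.055, 255], [0, 0, 0, 0, 0, 0.055, 255], [0, 0, 0, 0, 0, 0.055, 255]]}}

```text
clock: 15.6
tool_pos: [0.5737, 0.0174, 0.0567]
tool_rot: [0.001, -0.198, 0.98, 0.001]
force: [-4.0, 0.8, 12.6]
grip_width: 0.146
finger_force: 42.7
```

>>> {"name": "play_rows", "arguments": {"motion": [[0, 0, 0, 0, 0, 0.055, 255], [0, 0, 0, 0, 0, 0.055, 255], [0, 0, 0, 0, 0, 0.055, 255], [0, 0, 0, 0, 0, 0.055, 255], [0, 0, 0, 0, 0, 0.055, 255], [0, 0, 0, 0, 0, 0.055, 255], [0, 0, 0, 0, 0, 0.055, 255], [0, 0, 0, 0, 0, 0, 255]]}}

```text
clock: 16.4
tool_pos: [0.5738, 0.017, 0.0567]
tool_rot: [0.001, 0.002, 1.0, 0.0]
force: [-2.7, 0.6, 11.9]
grip_width: 0.147
finger_force: 42.7
```

```bash
python3 - <<'E'
from h import *
go(.573,.016,.08,2.669+.28)
E
```

```text
t 16.4 pos [0.5738 0.017  0.0567] th 3.1382 F [-2.71  0.62 11.9 ] M [0.177 0.892 0.086] w 0.147 ff 42.73264467716217 q [-0.33  0.49  0.38  1.65 -0.2   1.03  1.68]
shift [ 0.0026 -0.0033 -0.0778] turn [0.001  0.0012 0.1807]
```

>>> {"name": "play_rows", "arguments": {"motion": [[0, 0, 0, 0, 0, 0.045, 255], [0, 0, 0, 0, 0, 0.045, 255], [0, 0, 0, 0, 0, 0.045, 255], [0, 0, 0, 0, 0, 0.045, 255], [0, 0, 0, 0, 0, 0, 255]]}}

```text
clock: 16.9
tool_pos: [0.5737, 0.0169, 0.0566]
tool_rot: [0.001, 0.096, 0.995, 0.001]
force: [-3.1, 1.7, 12.2]
grip_width: 0.15
finger_force: 42.7
```

```bash
python3 - <<'E'
from h import *
go(.573,.016,.08,2.669+.28)
E
```

```text
t 16.9 pos [0.5737 0.0169 0.0566] th 2.9496 F [-3.06  1.69 12.16] M [ 0.149  0.862 -0.036] w 0.15 ff 42.73903012275696 q [-0.36  0.5   0.42  1.66 -0.23  1.04  1.51]
shift [ 0.0018 -0.0033 -0.0778] turn [0.0011 0.0009 0.0005]
```

At click 4. I'll raise gently so it locks, then open.

>>> {"name": "play_rows", "arguments": {"motion": [[0, 0, -0.0055, 0, 0, 0, 255], [0, 0, -0.0055, 0, 0, 0, 255], [0, 0, -0.0055, 0, 0, 0, 255], [0, 0, -0.0055, 0, 0, 0, 255], [0, 0, -0.005, 0, 0, 0, 255], [0, 0, 0, 0, 0, 0, 255]]}}

```text
clock: 17.5
tool_pos: [0.5735, 0.0169, 0.0629]
tool_rot: [0.0, 0.095, 0.995, 0.0]
force: [0.4, 1.3, 3.2]
grip_width: 0.151
finger_force: 41.6
```

>>> {"name": "play_rows", "arguments": {"motion": [[0, 0, 0, 0, 0, 0, 215], [0, 0, 0, 0, 0, 0, 200], [0, 0, 0, 0, 0, 0, 170], [0, 0, 0, 0, 0, 0, 160], [0, 0, 0, 0, 0, 0, 160]]}}

```text
clock: 18.0
tool_pos: [0.5729, 0.0164, 0.0623]
tool_rot: [-0.0, 0.096, 0.995, -0.0]
force: [-0.7, 1.1, -0.5]
grip_width: 0.375
finger_force: 0.0
```

>>> {"name": "play_rows", "arguments": {"motion": [[0, 0, -0.03, 0, 0, 0, 160], [0, 0, -0.03, 0, 0, 0, 160], [0, 0, -0.04, 0, 0, 0, 160], [0, 0, -0.05, 0, 0, 0, 160], [0, 0, -0.05, 0, 0, 0, 160], [0, 0, -0.05, 0, 0, 0, 160], [0, 0, -0.05, 0, 0, 0, 160], [0, 0, 0, 0, 0, 0, 255], [0, 0, 0, 0, 0, 0, 255], [0, 0, 0, 0, 0, 0, 255]]}}

```text
clock: 19.0
tool_pos: [0.5727, 0.0166, 0.1522]
tool_rot: [-0.001, 0.096, 0.995, -0.0]
force: [-0.4, -0.3, -0.3]
grip_width: 0.001
finger_force: 0.0
```

```bash
python3 - <<'E'
from h import *
go(.5825,-.0946,.14,2.949)
E
```

```text
t 19.0 pos [0.5727 0.0166 0.1522] th 2.9502 F [-0.36 -0.28 -0.34] M [-0.018  0.026 -0.032] w 0.001 ff 0.0 q [-0.38  0.41  0.45  1.54 -0.18  1.24  1.47]
shift [-0.1026 -0.3578  0.0405] turn [-0.0002 -0.0012  0.0011]
```

>>> {"name": "play_rows", "arguments": {"motion": [[-0.0128, -0.0447, 0, 0, 0, 0, 255], [-0.0128, -0.0447, 0, 0, 0, 0, 255], [-0.0128, -0.0447, 0, 0, 0, 0, 255], [-0.0128, -0.0447, 0, 0, 0, 0, 255], [-0.0128, -0.0447, 0, 0, 0, 0, 255], [-0.0128, -0.0447, 0, 0, 0, 0, 255], [-0.0128, -0.0447, 0, 0, 0, 0, 255], [-0.0128, -0.0447, 0, 0, 0, 0, 255], [0, 0, 0, 0, 0, 0, 255], [0, 0, 0, 0, 0, 0, 255]]}}

```text
clock: 20.0
tool_pos: [0.5831, -0.0946, 0.1527]
tool_rot: [-0.0, 0.096, 0.995, 0.0]
force: [0.6, 0.5, -0.2]
grip_width: 0.001
finger_force: 0.0
```

```bash
python3 - <<'E'
from h import *
go(.5825,-.0946,.09,2.949)
s=ctrl.read_camera("side")[:,:,::-1].copy();t=ctrl.read_camera("top")[:,:,::-1].copy();cv2.imwrite("pics/t7f.png",t)
cv2.imwrite("pics/st7.png",np.hstack([cv2.resize(s[160:260,310:410],(400,400),interpolation=2),cv2.resize(t[155:220,300:365],(400,400),interpolation=2)]))
E
```

```text
t 20.0 pos [ 0.5831 -0.0946  0.1527] th 2.9495 F [ 0.56  0.47 -0.2 ] M [ 0.025 -0.     0.001] w 0.001 ff 0.0 q [-0.2   0.45  0.48  1.48 -0.21  1.26  1.68]
shift [ 0.0019 -0.0004  0.2091] turn [ 0.0006 -0.0002  0.0005]
```

View pics/st7.png

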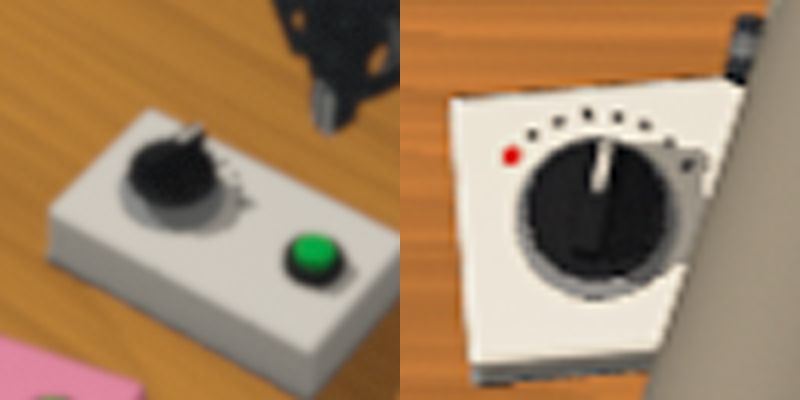

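The pointer line runs from crop (597,190) to (607,142), so q ≈ 1.13. The dial is on click 4 and up. Now the button.

>>> {"name": "play_rows", "arguments": {"motion": [[0, 0, 0.032, 0, 0, 0, 255], [0, 0, 0.032, 0, 0, 0, 255], [0, 0, 0.032, 0, 0, 0, 255], [0, 0, 0.032, 0, 0, 0, 255], [0, 0, 0.032, 0, 0, 0, 255], [0, 0, 0.032, 0, 0, 0, 255], [0, 0, 0.032, 0, 0, 0, 255], [0, 0, 0, 0, 0, 0, 255]]}}

```text
clock: 20.9
tool_pos: [0.5817, -0.0942, 0.0837]
tool_rot: [-0.002, 0.096, 0.995, 0.0]
force: [-0.2, -0.0, 0.9]
grip_width: -0.001
finger_force: 0.0
```

>>> {"name": "play_rows", "arguments": {"motion": [[0, 0, 0.005, 0, 0, 0, 255], [0, 0, 0.005, 0, 0, 0, 255], [0, 0, 0.005, 0, 0, 0, 255], [0, 0, 0, 0, 0, 0, 255]]}}

```text
clock: 21.3
tool_pos: [0.5832, -0.0946, 0.0812]
tool_rot: [0.0, 0.096, 0.995, 0.0]
force: [-1.0, 0.5, -0.4]
grip_width: -0.001
finger_force: 0.0
```

>>> {"name": "play_rows", "arguments": {"motion": [[0, 0, 0.005, 0, 0, 0, 255], [0, 0, 0.005, 0, 0, 0, 255], [0, 0, 0, 0, 0, 0, 255]]}}

```text
clock: 21.6
tool_pos: [0.5829, -0.0945, 0.0778]
tool_rot: [-0.0, 0.096, 0.995, 0.0]
force: [0.2, 0.6, 0.1]
grip_width: -0.002
finger_force: 0.0
```

>>> {"name": "play_rows", "arguments": {"motion": [[0, 0, 0.005, 0, 0, 0, 255], [0, 0, 0.005, 0, 0, 0, 255], [0, 0, 0, 0, 0, 0, 255]]}}

```text
clock: 21.9
tool_pos: [0.5828, -0.0945, 0.0748]
tool_rot: [-0.0, 0.096, 0.995, 0.0]
force: [0.4, -0.5, -0.3]
grip_width: -0.003
finger_force: 0.0
```

>>> {"name": "play_rows", "arguments": {"motion": [[0, 0, 0.005, 0, 0, 0, 255], [0, 0, 0.005, 0, 0, 0, 255], [0, 0, 0, 0, 0, 0, 255]]}}

```text
clock: 22.2
tool_pos: [0.5829, -0.0945, 0.0718]
tool_rot: [-0.0, 0.096, 0.995, 0.0]
force: [-0.5, 0.0, -0.1]
grip_width: 0.002
finger_force: 0.0
```

>>> {"name": "play_rows", "arguments": {"motion": [[0, 0, 0.005, 0, 0, 0, 255], [0, 0, 0.005, 0, 0, 0, 255], [0, 0, 0, 0, 0, 0, 255]]}}

```text
clock: 22.5
tool_pos: [0.5829, -0.0945, 0.0688]
tool_rot: [-0.0, 0.096, 0.995, 0.0]
force: [0.6, -0.8, 0.4]
grip_width: -0.004
finger_force: 0.0
```

>>> {"name": "play_rows", "arguments": {"motion": [[0, 0, 0.005, 0, 0, 0, 255], [0, 0, 0.005, 0, 0, 0, 255], [0, 0, 0, 0, 0, 0, 255]]}}

```text
clock: 22.8
tool_pos: [0.5829, -0.0945, 0.0658]
tool_rot: [-0.0, 0.096, 0.995, 0.0]
force: [-0.8, -0.0, 0.1]
grip_width: -0.002
finger_force: 0.0
```

>>> {"name": "play_rows", "arguments": {"motion": [[0, 0, 0.005, 0, 0, 0, 255], [0, 0, 0.005, 0, 0, 0, 255], [0, 0, 0, 0, 0, 0, 255]]}}

```text
clock: 23.1
tool_pos: [0.5828, -0.0945, 0.0628]
tool_rot: [-0.0, 0.096, 0.995, 0.0]
force: [0.5, 0.5, 0.5]
grip_width: -0.002
finger_force: 0.0
```

>>> {"name": "play_rows", "arguments": {"motion": [[0, 0, 0.005, 0, 0, 0, 255], [0, 0, 0, 0, 0, 0, 255]]}}

```text
clock: 23.3
tool_pos: [0.5829, -0.0945, 0.0614]
tool_rot: [-0.0, 0.096, 0.995, 0.0]
force: [0.5, 0.5, 0.3]
grip_width: 0.001
finger_force: 0.0
```

>>> {"name": "play_rows", "arguments": {"motion": [[0, 0, 0.005, 0, 0, 0, 255], [0, 0, 0, 0, 0, 0, 255]]}}

```text
clock: 23.5
tool_pos: [0.5829, -0.0945, 0.0599]
tool_rot: [-0.0, 0.096, 0.995, 0.0]
force: [-0.1, -0.2, 0.5]
grip_width: 0.002
finger_force: 0.0
```

>>> {"name": "play_rows", "arguments": {"motion": [[0, 0, 0.005, 0, 0, 0, 255], [0, 0, 0, 0, 0, 0, 255]]}}

```text
clock: 23.7
tool_pos: [0.5829, -0.0945, 0.0584]
tool_rot: [-0.0, 0.096, 0.995, 0.0]
force: [0.4, 0.1, -0.7]
grip_width: 0.003
finger_force: 0.0
```

>>> {"name": "play_rows", "arguments": {"motion": [[0, 0, 0.005, 0, 0, 0, 255], [0, 0, 0, 0, 0, 0, 255]]}}

```text
clock: 23.9
tool_pos: [0.5829, -0.0945, 0.0568]
tool_rot: [-0.0, 0.096, 0.995, 0.0]
force: [-0.5, 0.9, -1.1]
grip_width: -0.004
finger_force: 0.0
```

>>> {"name": "play_rows", "arguments": {"motion": [[0, 0, 0.005, 0, 0, 0, 255], [0, 0, 0, 0, 0, 0, 255]]}}

```text
clock: 24.1
tool_pos: [0.5829, -0.0945, 0.0554]
tool_rot: [-0.0, 0.096, 0.995, 0.0]
force: [0.1, 0.4, 0.4]
grip_width: 0.002
finger_force: 0.0
```

>>> {"name": "play_rows", "arguments": {"motion": [[0, 0, 0.005, 0, 0, 0, 255], [0, 0, 0, 0, 0, 0, 255]]}}

```text
clock: 24.3
tool_pos: [0.5829, -0.0945, 0.0539]
tool_rot: [-0.0, 0.096, 0.995, 0.0]
force: [-0.1, 0.0, -1.1]
grip_width: 0.001
finger_force: 0.0
```

>>> {"name": "play_rows", "arguments": {"motion": [[0, 0, 0.005, 0, 0, 0, 255], [0, 0, 0, 0, 0, 0, 255]]}}

```text
clock: 24.5
tool_pos: [0.5829, -0.0945, 0.0524]
tool_rot: [-0.0, 0.096, 0.995, 0.0]
force: [0.9, 0.1, 0.6]
grip_width: 0.002
finger_force: 0.0
```

>>> {"name": "play_rows", "arguments": {"motion": [[0, 0, 0.005, 0, 0, 0, 255], [0, 0, 0, 0, 0, 0, 255]]}}

```text
clock: 24.7
tool_pos: [0.5829, -0.0945, 0.0508]
tool_rot: [-0.0, 0.096, 0.995, 0.0]
force: [-0.2, -0.0, -1.0]
grip_width: -0.003
finger_force: 0.0
```

>>> {"name": "play_rows", "arguments": {"motion": [[0, 0, 0.005, 0, 0, 0, 255], [0, 0, 0, 0, 0, 0, 255]]}}

```text
clock: 24.9
tool_pos: [0.5829, -0.0945, 0.0493]
tool_rot: [-0.0, 0.096, 0.995, 0.0]
force: [0.4, -0.0, 0.2]
grip_width: 0.003
finger_force: 0.0
```

```bash
python3 - <<'E'
from h import *
go(.5825,-.0946,.05,2.949)
s=ctrl.read_camera("side")[:,:,::-1].copy();cv2.imwrite("pics/s8f.png",s)
cv2.imwrite("pics/s8.png",cv2.resize(s[170:260,340:440],None,fx=6,fy=6,interpolation=2))
print(green(s[:,:,::-1].copy(),(370,205,410,240)))
E
```

```text
t 24.9 pos [ 0.5829 -0.0945  0.0493] th 2.9502 F [ 0.36 -0.03  0.16] M [-0.009  0.008  0.031] w 0.003 ff 0.0 q [-0.18  0.54  0.45  1.61 -0.26  1.05  1.72]
shift [ 0.0013 -0.0006 -0.0022] turn [ 0.     -0.0004  0.0012]
(387.8833333333333, 223.81666666666666)
```

View pics/s8.png

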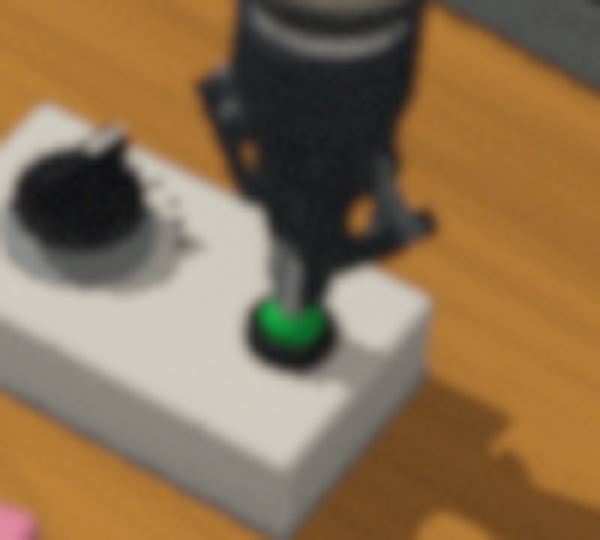

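The tip at (293,312) is centred just above the green button at (290,320). A little lower.

>>> {"name": "play_rows", "arguments": {"motion": [[0, 0, 0.005, 0, 0, 0, 255], [0, 0, 0, 0, 0, 0, 255]]}}

```text
clock: 25.15
tool_pos: [0.5829, -0.0945, 0.0479]
tool_rot: [-0.0, 0.096, 0.995, 0.0]
force: [-0.3, 0.1, 0.1]
grip_width: 0.001
finger_force: 0.0
```

>>> {"name": "play_rows", "arguments": {"motion": [[0, 0, 0.005, 0, 0, 0, 255], [0, 0, 0, 0, 0, 0, 255]]}}

```text
clock: 25.35
tool_pos: [0.5829, -0.0946, 0.0464]
tool_rot: [-0.0, 0.096, 0.995, 0.0]
force: [0.5, -0.4, -0.5]
grip_width: -0.001
finger_force: 0.0
```

>>> {"name": "play_rows", "arguments": {"motion": [[0, 0, 0.005, 0, 0, 0, 255], [0, 0, 0, 0, 0, 0, 255]]}}

```text
clock: 25.55
tool_pos: [0.5829, -0.0945, 0.0448]
tool_rot: [-0.0, 0.096, 0.995, 0.0]
force: [-0.6, -0.5, 0.2]
grip_width: 0.002
finger_force: 0.0
```

>>> {"name": "play_rows", "arguments": {"motion": [[0, 0, 0.005, 0, 0, 0, 255], [0, 0, 0, 0, 0, 0, 255]]}}

```text
clock: 25.75
tool_pos: [0.5831, -0.0946, 0.0437]
tool_rot: [0.0, 0.096, 0.995, 0.0]
force: [-0.5, -0.0, 1.5]
grip_width: 0.002
finger_force: 1.0
```

Contact. Pressing through the 5 mm travel.

>>> {"name": "play_rows", "arguments": {"motion": [[0, 0, 0.005, 0, 0, 0, 255], [0, 0, 0.005, 0, 0, 0, 255], [0, 0, 0, 0, 0, 0, 255]]}}

```text
clock: 26.05
tool_pos: [0.5832, -0.0946, 0.0408]
tool_rot: [0.0, 0.096, 0.995, 0.0]
force: [-1.2, 0.4, 3.3]
grip_width: -0.001
finger_force: 2.0
```

>>> {"name": "play_rows", "arguments": {"motion": [[0, 0, 0.005, 0, 0, 0, 255], [0, 0, 0, 0, 0, 0, 255]]}}

```text
clock: 26.25
tool_pos: [0.5832, -0.0946, 0.0396]
tool_rot: [0.0, 0.096, 0.995, 0.0]
force: [-1.4, 1.3, 6.4]
grip_width: -0.0
finger_force: 3.0
```

>>> {"name": "play_rows", "arguments": {"motion": [[0, 0, 0.005, 0, 0, 0, 255], [0, 0, 0, 0, 0, 0, 255]]}}

```text
clock: 26.45
tool_pos: [0.5832, -0.0946, 0.0394]
tool_rot: [0.0, 0.096, 0.995, 0.0]
force: [-5.4, 0.8, 12.5]
grip_width: 0.002
finger_force: 6.3
```

It is bottomed solidly after about 5 mm. Releasing and retreating.

>>> {"name": "play_rows", "arguments": {"motion": [[0, 0, 0, 0, 0, 0, 255], [0, 0, -0.01, 0, 0, 0, 255], [0, 0, -0.02, 0, 0, 0, 255], [0, 0, -0.04, 0, 0, 0, 255], [0, 0, -0.07, 0, 0, 0, 255], [0, 0, -0.07, 0, 0, 0, 255], [0, 0, -0.07, 0, 0, 0, 255], [0, 0, -0.07, 0, 0, 0, 255], [0, 0, 0, 0, 0, 0, 255], [0, 0, 0, 0, 0, 0, 255]]}}

```text
clock: 27.45
tool_pos: [0.5832, -0.0946, 0.1427]
tool_rot: [0.0, 0.096, 0.995, 0.0]
force: [0.1, 0.2, -0.4]
grip_width: -0.001
finger_force: 0.0
```

```bash
python3 - <<'E'
from h import *
go(.5825,-.0946,.05,2.949)
s=ctrl.read_camera("side");a=cv2.imread("pics/side0.png")[:,:,::-1]
print(green(s,(375,210,405,235)),green(a.copy(),(375,210,405,235)))
t=ctrl.read_camera("top");b=cv2.imread("pics/t7f.png")[:,:,::-1]
print("dial diff",np.abs(t[165:215,310:345].astype(int)-b[165:215,310:345]).mean())
E
```

```text
t 27.45 pos [ 0.5832 -0.0946  0.1427] th 2.9501 F [ 0.11  0.18 -0.4 ] M [-0.031  0.039  0.02 ] w -0.001 ff 0.0 q [-0.2   0.45  0.47  1.5  -0.21  1.24  1.68]
shift [ 0.0025 -0.0004  0.3091] turn [0.0001 0.0006 0.0011]
(388.0759493670886, 222.91139240506328) (388.1375, 222.8875)
dial diff 0.6780952380952381
```

The button is back up, the dial hasn't moved from click 4, and the arm is clear. Handing the job in.

```bash
python3 -c "
from station import ctrl
print(ctrl.job_done())"
```

```text
the job is handed in; nothing more can be done
None
```

Handed in at about 27.5 s: I turned the dial back to the off stop, then forward to click 4, where it sprang up. I then pressed the start button through its full 5 mm and released it; I did no final check on the bystanders.

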